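# Touch-sense a tacked bracket before welding

### The arm

A 6-joint arm with a two-finger parallel gripper is mounted at the origin on the work surface. World frame = base frame: x ahead of the robot, y to its left, z up, the work surface at z = 0. Lengths are in m, angles in rad, forces in N, time in s.
With the tool pointing down it reaches from about 0.3 to 0.825 m from the base axis. Payload 5.4 kg.
Tool frame: the origin (TCP) lies at the very end of the fingers, on their centre line; the grasp point (between the pads) lies 19 mm behind it; z points along the fingers, x is the direction in which the jaws open and shut, and the axes are right-handed (so a half turn about z gives the same grasp; the last joint's range is limited). The gripper opens to 92 mm and grips with 3 to 60 N. Pads are 20 mm wide; open, the fingers measure 128 mm over their backs; the gripper's body (75 mm by 189 mm) begins 69 mm behind the grasp point.
Start: joints at [1.045, 0.158, 1.597, -0, 1.386, -0.21], TCP at [0.179, 0.547, 0.215] pointing down, gripper open.
Joint ranges: [-2.91, 2.91], [-0.94, 2.29], [0.18, 2.7], [-1.29, 4.43], [0.17, 2.64], [-3, 3]. Speed limits (rad/s): [2.57, 2.57, 3.14, 3.14, 3.14, 3.14].

### API

Orientations are given as a rotation vector (axis times angle).
In Python, from workcell import bot gives the robot as it stands. Calls block until the motion is done:
- bot.goto(position, orientation): joint-space move of the TCP to a pose.
- bot.line_to(position, rot=None, max_speed=0.15): straight line of the TCP; rot=None keeps the orientation; max_speed is the mean speed in m/s.
- bot.set_joints(angles): joint-space move.
- bot.set_gripper(opening, newtons=None): opening from 0.0 (shut) to 1.0 (fully open); newtons is the grip in N (None keeps the last); returns when the fingers have stopped.
- bot.hold(seconds).
- bot.inverse_kinematics(position, orientation): joint angles nearest the present ones, or None.
- bot.read_camera(name): name is "scene" or "top"; returns a dict with "pixels" (384x512x3 uint8, blue, green, red), "fx", "fy", "cx", "cy" (pixels), "k1" (the pictures are not rectified: a ray, as slopes to the right and down, at radius r is drawn at 1 + k1 r^2 times it, then the intrinsics apply), "R" (3x3) and "t" (3): a world point X has camera coordinates R X + t. Camera axes: x right, y down, z forward; pixel columns grow to the right and rows downward; lengths in m; the calibration is good to about 2 mm. A picture is of the moment at which its call begins. There is no depth.
A pose or a line that the arm cannot do raises bot.MotionError and nothing moves.
- bot.job_done(): hands the job in, once; it reports no verdict.
Readings, each from a call of its own:
- bot.current_clock(): time.
- bot.current_joints(): joint angles.
- bot.current_joint_vel(): joint speeds.
- bot.current_effort(): joint torques, N m.
- bot.current_ee_pos(): TCP position.
- bot.current_tool_rot(): TCP orientation.
- bot.current_contact_force(): force on the tool from outside, world axes, zero at the start.
- bot.current_ft_torque(): the same for the moment, N m.
- bot.current_opening(): opening from 0.0 (shut) to 1.0 (fully open).
Only numpy, scipy, OpenCV 4.12 (cv2) and the standard library are available. Lean on these libraries where they do the work, as an engineer would, in place of code of your own. Each camera call takes 0.05 s, during which the arm holds its last target.

### The job

Find the weld joint of the bracket on the welding table by touch, with the gripper's fingers closed, one light touch at a time: first the top of the base plate on its wide side, then the upright's face on that same side, and last the end of the upright that stops short of the base plate's end. Only touch the bracket, without shoving, pinching or lifting it, leave the other things on the table where they are, and finish clear of everything.

Things in the scene. Friction and masses are not known exactly. Their poses are not given: they have to be found in the camera images.
- bracket: The workpiece: bare grey steel, 1.57 kg, loose on the table, one piece: base plate 180 x 100 x 8 mm and an upright plate on it. Origin: centre of the underside. x: along the 180 mm, towards the end where the upright stops 40 mm short; y: across, towards the wide side; z: up. It may be turned any way about the vertical. A sideways push of about 6 to 13 N makes it slide.
- base_plate: The base plate of the bracket: 180 mm (x) x 100 mm (y) x 8 mm, frame equal to that of the bracket. The upright leaves a strip 71 mm wide on one side (the wide side, y from -21 to +50 mm) and 21 mm on the other. The wide strip has two 14 mm bolt holes right through, at x = -62 and +62 mm, y = +26 mm.
- upright: The upright plate of the bracket: 140 mm long (x), 8 mm thick (y), 52 mm high, its top 60 mm above the table, square edges. Origin: centre of its foot, at x = -20, y = -25, z = 8 mm in the bracket's frame; axes as the bracket's. One end (-x) is flush with the base plate's end, the other (+x) stops 40 mm short of it. Small dark tack welds hold it on the narrow side.
- base_spot (a point): A point on top of the base plate's wide strip, at x = 30, y = 20, z = 8 mm in the bracket's frame: first touch, from above. Anywhere on top of the wide strip will do. The steel does not give: a fingertip that arrives faster than about 25 mm/s strikes it hard.
- face_spot (a point): A point on the upright's face that looks to the wide side (+y), at x = 20, y = -21, z = 36 mm in the bracket's frame, 24 mm below its top edge: second touch, moving towards -y of the bracket. Anywhere on that face will do.
- end_spot (a point): The middle of the upright's 8 mm wide end face (looking to +x) above the bare 40 mm of base plate, at x = 50, y = -25, z = 36 mm in the bracket's frame, 24 mm below its top edge: third touch, moving towards -x of the bracket. Any height on that end face will do.
- magnet_square: Bystander: red flat triangular magnetic welding square, 100 x 100 x 16 mm, lying flat beyond the bracket's narrow side. Origin under its middle.
- gas_cup: Bystander: small pink ceramic torch nozzle, 25 mm across, 46 mm high, standing beyond the bracket's end. Origin at its foot.
- wire_brush: Bystander: wooden-handled wire brush 265 mm long, about 40 mm wide, 30 mm high, lying on its side along x beyond the bracket's wide side. Origin underneath, near its middle.
- spray_can: Bystander: spray can 66 mm across, 190 mm high, standing to the robot's left. Origin at its foot.
Things that resemble listed ones, but are neither listed nor needed, are in the scene too. Of the things like the bracket, leave any that is brown or purple; of the rest the smaller one is meant.

How it is judged:
By the outcome, as a careful person would: the job done as asked, in the order asked, and still so for the second after the job is handed in, with the robot touching nothing.
It also fails if it takes over 45 s, if anything falls off the work surface, if the arm or the gripper's body presses on something with over 40 N, if the wrist force passes 120 N, or if a joint passes its speed limit or range.

## Working session

There is one attempt and no reset: what is moved stays moved. The work goes in short steps, each a Python script; the robot and the scene stay as the last script left them, time stands still between calls to the robot, and variables do not carry over. Pictures are saved under pics/ and viewed, and the job is handed in when it is done.

```bash
ls; mkdir -p pics; python3 - <<'E'
from workcell import bot
import cv2
for n in("scene","top"):
    c=bot.read_camera(n); cv2.imwrite(f"pics/{n}0.png",c["pixels"])
    print(n,{k:c[k] for k in c if k!="pixels"})
print(bot.current_clock(),bot.current_ee_pos(),bot.current_tool_rot(),bot.current_contact_force())
E
```

```text
pics
scene {'fx': 348.12154896999454, 'fy': 348.12154896999454, 'cx': 257.55948928801564, 'cy': 191.8273353815722, 'k1': -0.09013222333445603, 'R': array([[ 0.01862209,  0.99982341, -0.00252247],
       [ 0.65101625, -0.01404015, -0.75893394],
       [-0.75883533,  0.01249077, -0.65116274]]), 't': array([ 0.01916903, -0.30230876,  1.73281754])}
top {'fx': 357.9106204821789, 'fy': 357.9106204821789, 'cx': 251.62182817473257, 'cy': 196.36368811046273, 'k1': -0.10984781710248194, 'R': array([[ 2.80131586e-02, -9.99595547e-01,  4.89945614e-03],
       [-9.84908965e-01, -2.84383520e-02, -1.70720801e-01],
       [ 1.70791085e-01, -4.30894143e-05, -9.85307264e-01]]), 't': array([-0.05240482,  0.53048391,  1.34364872])}
0.1 [0.1783247  0.54607681 0.21375223] [ 2.54258205e+00  1.84410835e+00 -2.34836492e-03] [-0.75789717 -0.18588792  0.75057779]
```

View pics/scene0.png

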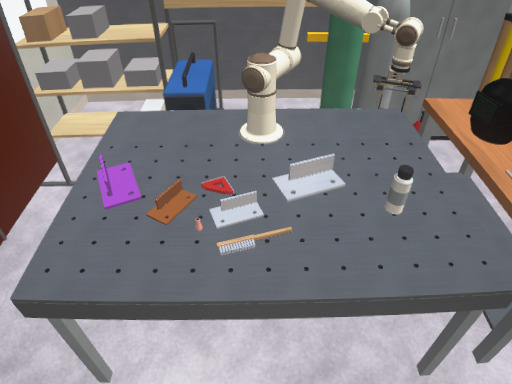

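View pics/top0.png

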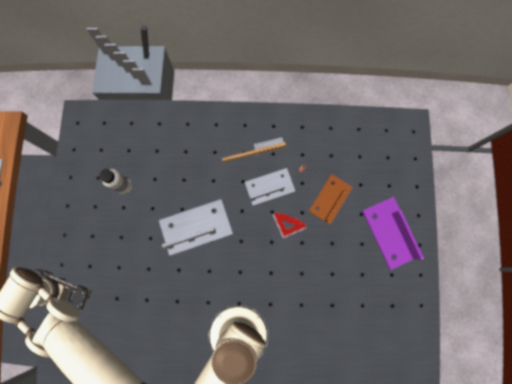

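```bash
cat > h.py <<'E'
import numpy as np, cv2
def ray(c,uv):
    K=np.array([[c["fx"],0,c["cx"]],[0,c["fy"],c["cy"]],[0,0,1]])
    d=(np.array(uv,float)-[c["cx"],c["cy"]])/[c["fx"],c["fy"]]
    s=d.copy()
    for _ in range(30): s=d/(1+c["k1"]*(s@s))
    R=np.array(c["R"]);t=np.array(c["t"])
    return -R.T@t, R.T@np.array([s[0],s[1],1])
def onplane(c,uv,z):
    o,d=ray(c,uv); return o+d*(z-o[2])/d[2]
def proj(c,X):
    p=np.array(c["R"])@np.array(X)+np.array(c["t"]); s=p[:2]/p[2]
    return s*(1+c["k1"]*(s@s))*[c["fx"],c["fy"]]+[c["cx"],c["cy"]]
def tri(cs,uvs):
    A=np.zeros((3,3));b=np.zeros(3);L=[]
    for c,u in zip(cs,uvs):
        o,d=ray(c,u); d=d/np.linalg.norm(d);P=np.eye(3)-np.outer(d,d);A+=P;b+=P@o;L.append((P,o))
    X=np.linalg.solve(A,b); return X,[np.linalg.norm(P@(X-o)) for P,o in L]
E
python3 - <<'E'
import cv2
a=cv2.imread("pics/scene0.png");b=cv2.imread("pics/top0.png")
cv2.imwrite("pics/sc1.png",cv2.resize(a[170:260,190:300],None,fx=7,fy=6.6,interpolation=cv2.INTER_CUBIC)if 0 else cv2.resize(a[180:260,195:295],None,fx=7,fy=7,interpolation=cv2.INTER_CUBIC))
cv2.imwrite("pics/tp1.png",cv2.resize(b[130:210,215:315],None,fx=7,fy=7,interpolation=cv2.INTER_CUBIC))
E
```

```text
(no output)
```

View pics/sc1.png

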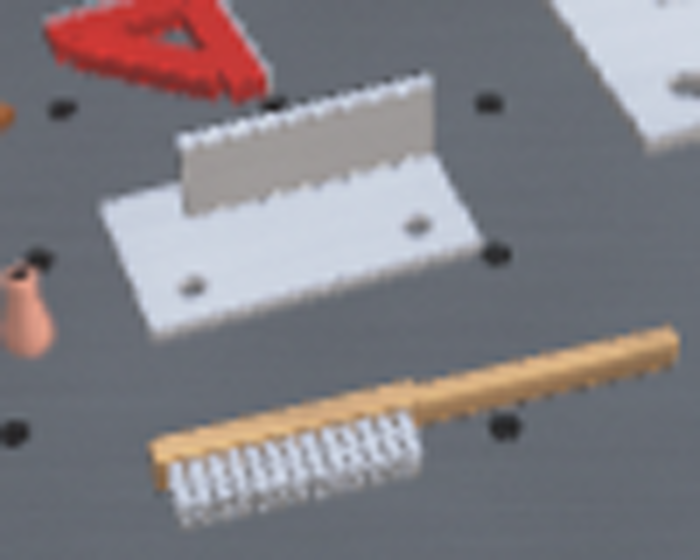

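View pics/tp1.png

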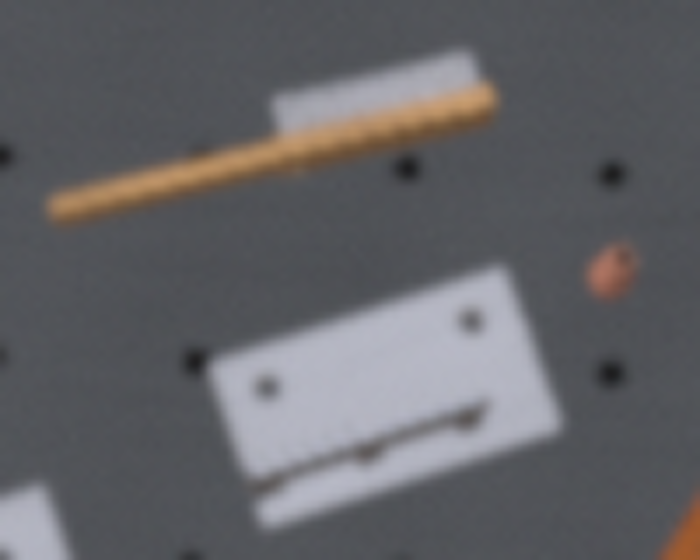

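The scene view shows the small grey bracket at about (237,208), with its wide strip facing the camera (world +x). The upright's free end faces world −y, near the cup at (199,224). In the top view the bracket is at about (270,186), the brush above it, the cup on its right and the magnet square below.

```bash
python3 - <<'E'
from workcell import bot
from h import *
T=bot.read_camera("top");S=bot.read_camera("scene")
f=lambda o,p:(np.array(p)+.5)/7-.5+o
# top: plate quad by mask
g=T["pixels"].astype(int); 
m=((g.min(2)>125)).astype(np.uint8); mm=np.zeros_like(m); mm[160:210,238:300]=m[160:210,238:300]
mm=cv2.morphologyEx(mm,cv2.MORPH_CLOSE,np.ones((5,5)))
cs,_=cv2.findContours(mm,0,2); c=max(cs,key=cv2.contourArea); print(cv2.contourArea(c))
# contour pts -> world z=8mm, min-area rect
W=np.array([onplane(T,p,0.008)[:2] for p in c[:,0,:]])
r=cv2.minAreaRect((W*1000).astype(np.float32)); print("minrect top",r)
print(cv2.boxPoints(r))
# hand corners in top crop: 
o=np.array([215,130])
for n,p in dict(far_L=(208,362),far_R=(505,264),near_R=(563,430),near_L=(265,530),holeL=(265,388),holeR=(470,320)).items(): print("T",n,onplane(T,f(o,p),.008).round(4))
o2=np.array([195,180])
for n,p in dict(far_L=(485,240),far_R=(152,333),near_R=(102,207),holeL=(417,226),holeR=(192,286),footR=(187,214),footL=(435,153)).items(): print("S",n,onplane(S,f(o2,p),.008).round(4))
print("S top R",onplane(S,f(o2,(180,143)),.06).round(4),"S top L",onplane(S,f(o2,(432,78)),.06).round(4))
pairs=dict(far_L=((208,362),(485,240)),far_R=((505,264),(152,333)),near_R=((563,430),(102,207)),holeL=((265,388),(417,226)),holeR=((470,320),(192,286)))
for n,(a,b) in pairs.items(): print("tri",n,*tri([T,S],[f(o,a),f(o2,b)]))
E
```

```text
1069.5
minrect top ((582.432373046875, -107.96668243408203), (103.38935852050781, 181.85340881347656), 20.240158081054688)
[[ 502.4732     -40.53871  ]
 [ 565.3864    -211.16281  ]
 [ 662.39154   -175.39465  ]
 [ 599.47833     -4.7705536]]
T far_L [ 0.5989 -0.0061  0.008 ]
T far_R [ 0.662  -0.1762  0.008 ]
T near_R [ 0.5651 -0.2105  0.008 ]
T near_L [ 0.5024 -0.0415  0.008 ]
T holeL [ 0.5846 -0.0392  0.008 ]
T holeR [ 0.6281 -0.1563  0.008 ]
S far_L [ 0.5974 -0.0072  0.008 ]
S far_R [ 0.661  -0.1769  0.008 ]
S near_R [ 0.5682 -0.2101  0.008 ]
S holeL [ 0.5861 -0.0427  0.008 ]
S holeR [ 0.6281 -0.1587  0.008 ]
S footR [ 0.5745 -0.1644  0.008 ]
S footL [ 0.5292 -0.0322  0.008 ]
S top R [ 0.5761 -0.1642  0.06  ] S top L [ 0.5272 -0.0336  0.06  ]
tri far_L [ 0.59865634 -0.00670029  0.00919327] [np.float64(0.0005666253474630808), np.float64(0.0005666253474630751)]
tri far_R [ 0.66183858 -0.1764474   0.00885764] [np.float64(0.00032892401893943685), np.float64(0.0003289240189394507)]
tri near_R [ 0.5655949  -0.2106606   0.00554412] [np.float64(0.00013816827735000698), np.float64(0.0001381682773501528)]
tri holeL [ 0.58488689 -0.04094947  0.0067918 ] [np.float64(0.0017076645053333206), np.float64(0.0017076645053333281)]
tri holeR [ 0.6281931  -0.15747588  0.00799062] [np.float64(0.0011685889076810984), np.float64(0.0011685889076810494)]
```

```bash
cat >> h.py <<'E'
C=np.array([0.5824,-0.1082]); th=np.radians(-69.7)
ex=np.array([np.cos(th),np.sin(th)]); ey=np.array([-np.sin(th),np.cos(th)])
def B(x,y,z): return np.r_[C+ex*x+ey*y,z]
def inv(p): d=np.array(p)[:2]-C; return np.array([d@ex,d@ey])
from scipy.spatial.transform import Rotation as Ro
def rot(jx):  # tool x direction in plane, z down
    x=np.r_[jx,0]; z=np.array([0,0,-1.]); y=np.cross(z,x)
    return Ro.from_matrix(np.c_[x,y,z]).as_rotvec()
E
python3 - <<'E'
from workcell import bot
from h import *
T=bot.read_camera("top");S=bot.read_camera("scene")
f=lambda o,p:(np.array(p)+.5)/7-.5+o
X=tri([T,S],[f(np.array([215,130]),(622,252)),f(np.array([195,180]),(22,268))]);print("cup top",X,inv(X[0])*1000)
X=tri([T,S],[(103,176),(405.5,172)]);print("can top",X)
for n,p in dict(brush_end=(48,210),brush_R=(495,95)).items():
    q=onplane(T,f(np.array([215,130]),p),.02);print(n,q.round(3),inv(q)*1000)
print("joints",bot.current_joints())
s0=bot.current_tool_rot()
for nm,j in (("ex",ex),("-ex",-ex),("ey",ey),("-ey",-ey)):
  for nn,p in (("base",B(.03,.02,.1)),("basehi",B(.03,.02,.3)),("face",B(.02,.01,.036)),("end",B(.09,-.025,.036)),("basel",B(.03,.02,.008))):
    print(nm,nn,p.round(3),bot.inverse_kinematics(p,rot(j)))
print(bot.inverse_kinematics([.178,.546,.33],s0))
E
```

```text
cup top (array([ 0.65919408, -0.23749598,  0.05343013]), [np.float64(8.27112960356166e-05), np.float64(8.271129603556497e-05)]) [147.90787579  27.16693047]
can top (array([0.56718187, 0.49550059, 0.17264053]), [np.float64(0.007053793233572152), np.float64(0.007053793233571962)])
brush_end [0.683 0.089 0.02 ] [-149.62603742  162.86849262]
brush_R [ 0.76  -0.168  0.02 ] [118.05654448 145.95553691]
joints [ 1.04490768e+00  1.58664374e-01  1.59739720e+00  1.52341322e-05
  1.38619984e+00 -2.10094159e-01]
ex base [ 0.612 -0.129  0.1  ] [-0.40151315  0.39093773  1.55054856  0.          1.20010636  0.81498134]
ex basehi [ 0.612 -0.129  0.3  ] [-0.40151315  0.24779212  1.32709148  0.          1.56670906  0.81498134]
ex face [ 0.599 -0.123  0.036] [-0.40081527  0.44280339  1.62265054  0.          1.07613872  0.81567922]
ex end [ 0.59  -0.201  0.036] [-0.52217362  0.47004944  1.58477461  0.          1.0867686   0.69432086]
ex basel [ 0.612 -0.129  0.008] [-0.40151315  0.51461009  1.58638311  0.          1.04059945  0.81498134]
-ex base [ 0.612 -0.129  0.1  ] [-0.40151315  0.39093773  1.55054856
[... 1171 characters left out ...]
37729e-01  1.55054856e+00 -4.44089210e-16
  1.20010636e+00  2.38577767e+00]
-ey basehi [ 0.612 -0.129  0.3  ] [-4.01513146e-01  2.47792117e-01  1.32709148e+00 -4.44089210e-16
  1.56670906e+00  2.38577767e+00]
-ey face [ 0.599 -0.123  0.036] [-4.00815273e-01  4.42803392e-01  1.62265054e+00 -4.44089210e-16
  1.07613872e+00  2.38647554e+00]
-ey end [ 0.59  -0.201  0.036] [-5.22173624e-01  4.70049443e-01  1.58477461e+00 -4.44089210e-16
  1.08676860e+00  2.26511719e+00]
-ey basel [ 0.612 -0.129  0.008] [-4.01513146e-01  5.14610094e-01  1.58638311e+00 -4.44089210e-16
  1.04059945e+00  2.38577767e+00]
[ 1.04531512e+00  1.07488283e-01  1.42805854e+00  1.52576268e-05
  1.60671458e+00 -2.09683378e-01]
```

```bash
python3 - <<'E'
from workcell import bot
from h import *
bot.set_gripper(0.0,10); print(bot.current_clock(),bot.current_opening())
p=bot.current_ee_pos(); bot.line_to([p[0],p[1],.33],max_speed=.2); print(bot.current_clock())
bot.goto(B(.03,.02,.3),rot(ex)); print(bot.current_clock())
bot.line_to(B(.03,.02,.06),max_speed=.15); print(bot.current_clock(),bot.current_ee_pos(),inv(bot.current_ee_pos()))
F=[]
for _ in range(12): F.append(bot.current_contact_force())
t=bot.current_clock(); F=np.array(F);print(t,F.mean(0),F.std(0))
for dz in(.059,.058): bot.line_to(B(.03,.02,dz),max_speed=.01); print(bot.current_clock(),bot.current_ee_pos(),bot.current_contact_force())
for n in("scene","top"):
    c=bot.read_camera(n); cv2.imwrite(f"pics/{n}2.png",cv2.resize(c["pixels"][120:270,180:340],None,fx=4.5,fy=4,interpolation=cv2.INTER_CUBIC))
E
```

```text
1.6417 0.007622792961380488
2.3667
5.1917
6.9417 [ 0.61231141 -0.12968427  0.06106119] [0.0305272  0.02059992]
6.9417 [-0.15511107 -0.0141496   0.41909608] [2.77555756e-17 5.20417043e-18 0.00000000e+00]
7.1917 [ 0.61171243 -0.12946309  0.05927267] [-1.27383781 -0.38217938 -0.03658028]
7.4417 [ 0.61151418 -0.12938016  0.05792236] [ 0.03110234 -0.3701264   0.58596371]
```

View pics/scene2.png

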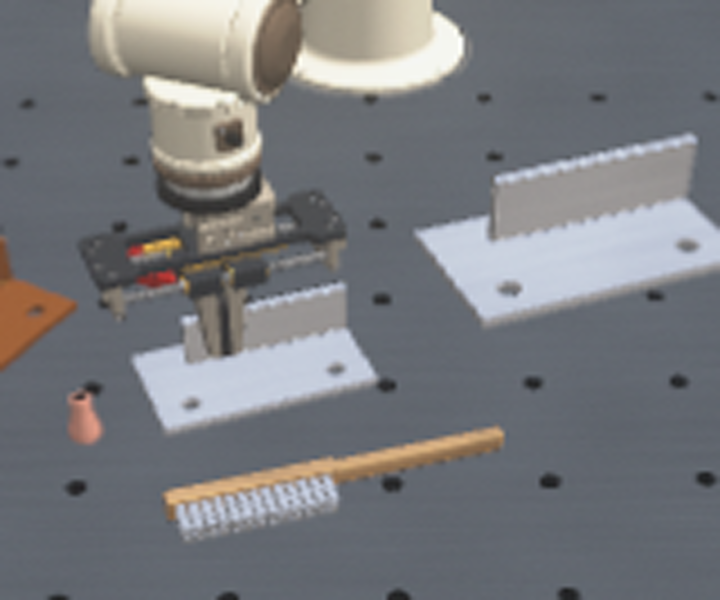

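View pics/top2.png

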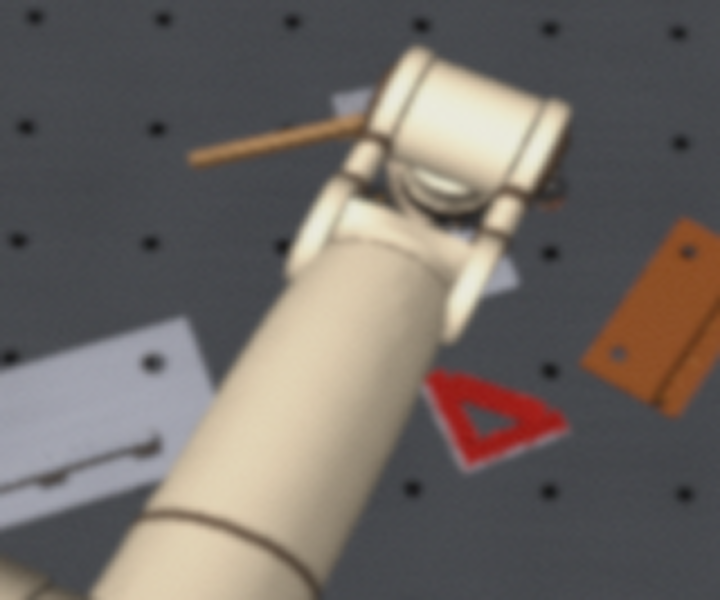

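```bash
cat >> h.py <<'E'
def avg(bot,n=4,dt=.02):
    F=[]
    for _ in range(n): bot.hold(dt); F.append(bot.current_contact_force())
    return np.mean(F,0),np.std(F,0)
def probe(bot,start,d,maxd,step,thr,speed=.012,n=3):
    d=np.array(d,float); bot.hold(.15); b,s=avg(bot,8); print("base",b.round(2),"sd",s.round(2),"t",bot.current_clock())
    k=0
    while k*step<maxd:
        k+=1; bot.line_to(start+d*k*step,max_speed=speed)
        f,_=avg(bot,n,.015); r=-(f-b)@d
        if r>thr*.6: f,_=avg(bot,5,.015); r=-(f-b)@d
        print(round(k*step*1e3,2),(f-b).round(2),round(r,2),np.round(bot.current_ee_pos(),4))
        if r>thr: return True,k*step,bot.current_ee_pos(),r
    return False,k*step,bot.current_ee_pos(),r
E
python3 - <<'E'
from workcell import bot
from h import *
s=B(.03,.02,.014)
bot.line_to(s,max_speed=.06)
r=probe(bot,s,[0,0,-1],.010,.0007,2.0); print(r)
p=bot.current_ee_pos()
bot.line_to(B(.03,.02,.036),max_speed=.05)
print(bot.current_clock(),avg(bot),bot.current_ee_pos())
E
```

```text
base [ 0.27 -0.09  0.13] sd [0.48 0.4  0.7 ] t 8.7083
0.7 [-0.47  0.41 -0.23] -0.23 [ 0.6115 -0.1294  0.0133]
1.4 [-0.25  0.13 -0.67] -0.67 [ 0.6115 -0.1294  0.0125]
2.1 [ 0.09 -0.05 -0.54] -0.54 [ 0.6115 -0.1294  0.0118]
2.8 [-0.77  0.12 -0.62] -0.62 [ 0.6115 -0.1294  0.0112]
3.5 [-0.14  0.22 -0.04] -0.04 [ 0.6115 -0.1294  0.0105]
4.2 [-0.29 -0.48 -0.49] -0.49 [ 0.6115 -0.1294  0.0098]
4.9 [-0.29  0.02 -0.4 ] -0.4 [ 0.6115 -0.1294  0.0091]
5.6 [-0.42  0.19 -0.09] -0.09 [ 0.6116 -0.1294  0.0084]
6.3 [-2.62  0.66  5.59] 5.59 [ 0.6116 -0.1295  0.0084]
(True, 0.0063, array([ 0.61162645, -0.12945068,  0.00839298]), np.float64(5.590316969756406))
12.2083 (array([-0.02589316, -0.46133776, -0.25448255]), array([0.27115094, 0.56913286, 0.28216511])) [ 0.61122688 -0.12926218  0.0356018 ]
```

```bash
python3 - <<'E'
from workcell import bot
from h import *
s=B(.02,-.002,.036)
bot.line_to(s,max_speed=.04)
r=probe(bot,s,np.r_[-ey,0],.018,.0004,1.8,n=3); print(r,inv(r[2]))
if r[0]:
    bot.line_to(B(.02,.01,.036),max_speed=.04)
print(bot.current_clock(),avg(bot))
E
```

```text
base [ 0.    0.2  -0.02] sd [0.4  0.49 0.38] t 13.3083
0.4 [ 0.32 -0.64 -0.66] 0.08 [ 0.5871 -0.1278  0.036 ]
0.8 [-0.44 -0.13 -0.56] -0.46 [ 0.5867 -0.1279  0.036 ]
1.2 [-0.06  0.2  -0.12] 0.01 [ 0.5863 -0.1281  0.036 ]
1.6 [-0.19 -0.28  0.09] -0.27 [ 0.586  -0.1282  0.036 ]
2.0 [ 0.44 -0.32 -0.63] 0.3 [ 0.5856 -0.1284  0.036 ]
2.4 [ 0.09 -0.39  0.04] -0.05 [ 0.5852 -0.1285  0.036 ]
2.8 [ 0.1  -0.09 -0.21] 0.06 [ 0.5848 -0.1286  0.036 ]
3.2 [-0.61 -0.25  0.11] -0.65 [ 0.5844 -0.1288  0.036 ]
3.6 [ 0.05 -0.08  0.51] 0.02 [ 0.5841 -0.1289  0.036 ]
4.0 [-0.11 -0.48  0.04] -0.27 [ 0.5837 -0.129   0.036 ]
4.4 [ 0.67 -0.35  0.6 ] 0.51 [ 0.5834 -0.1292  0.036 ]
4.8 [-0.27 -0.7  -0.06] -0.5 [ 0.583  -0.1293  0.036 ]
5.2 [ 0.32 -0.19 -0.07] 0.23 [ 0.5826 -0.1295  0.036 ]
5.6 [ 0.4  -0.57  0.1 ] 0.18 [ 0.5822 -0.1296  0.036 ]
6.0 [-0.34 -0.25  0.47] -0.41 [ 0.5818 -0.1298  0.036 ]
6.4 [-0.16  0.16 -0.04] -0.09 [ 0.5815 -0.1299  0.036 ]
6.8 [-0.41  0.27  0.04] -0.29 [ 0.5811 -0.13    0.036 ]
7.2 [ 0.48 -0.52 -0.09] 0.27 [ 0.5807 -0.1301  0.036 ]
7.6 [-0.38 -0.02 -0.55] -0.37 [ 0.5803 -0.1303  0.036 ]
8.0 [-0.2  -0.25 -0.06] -0.28 [ 0.58   -0.1304  0.036 ]
8.4 [-0.01 -0.58  0.1 ] -0.21 [ 0.5796 -0.1306  0.036 ]
8.8 [-0.02 -0.22 -0.12] -0.1 [ 0.5792 -0.1307  0.036 ]
9.2 [ 0.88 -0.05  0.26] 0.81 [ 0.5788 -0.1308  0.036 ]
9.6 [-0.04 -0.28 -0.04] -0.13 [ 0.5785 -0.131   0.036 ]
10.0 [ 1.6   0.57 -0.78] 1.69 [ 0.5783 -0.1311  0.036 ]
10.4 [ 4.51  1.79 -2.89] 4.85 [ 0.5782 -0.1311  0.036 ]
(True, 0.010400000000000001, array([ 0.57820078, -0.13108699,  0.03603054]), np.float64(4.851851093884559)) [ 0.0200086  -0.01187871]
21.9833 (array([-0.10735959, -0.0028593 ,  0.25854932]), array([0.31072277, 0.42168225, 0.52035372]))
```

```bash
sed -i 's/    if\? *r>thr\*.6/&/; s/f,_=avg(bot,n,.015)/f,_=avg(bot,n,.01)/' h.py; sed -i 's/        if r>thr: return/        if bot.current_clock()>38: break\n        if r>thr: return/' h.py; tail -14 h.py; python3 - <<'E'
from workcell import bot
from h import *
bot.line_to(B(.076,.01,.036),max_speed=.08)
s=B(.076,-.0257,.036)
bot.line_to(s,max_speed=.06)
r=probe(bot,s,np.r_[-ex,0],.022,.0004,1.6,speed=.015,n=2); print(r,inv(r[2]))
bot.line_to(B(.085,-.0257,.036),max_speed=.05)
print(bot.current_clock())
bot.line_to(B(.085,-.0257,.16),max_speed=.12)
print(bot.current_clock(),avg(bot))
E
```

```text
F=[]
    for _ in range(n): bot.hold(dt); F.append(bot.current_contact_force())
    return np.mean(F,0),np.std(F,0)
def probe(bot,start,d,maxd,step,thr,speed=.012,n=3):
    d=np.array(d,float); bot.hold(.15); b,s=avg(bot,8); print("base",b.round(2),"sd",s.round(2),"t",bot.current_clock())
    k=0
    while k*step<maxd:
        k+=1; bot.line_to(start+d*k*step,max_speed=speed)
        f,_=avg(bot,n,.01); r=-(f-b)@d
        if r>thr*.6: f,_=avg(bot,5,.015); r=-(f-b)@d
        print(round(k*step*1e3,2),(f-b).round(2),round(r,2),np.round(bot.current_ee_pos(),4))
        if bot.current_clock()>38: break
        if r>thr: return True,k*step,bot.current_ee_pos(),r
    return False,k*step,bot.current_ee_pos(),r
base [-0.03  0.21  0.01] sd [0.46 0.6  0.19] t 23.925
0.4 [ 0.12 -0.27 -0.1 ] 0.29 [ 0.5846 -0.188   0.036 ]
0.8 [-0.27  0.09 -0.28] -0.18 [ 0.5843 -0.1876  0.036 ]
1.2 [ 0.14 -0.23  0.18] 0.27 [ 0.5842 -0.1872  0.036 ]
1.6 [-0.4   0.3  -0.15] -0.42 [ 0.5841 -0.1868  0.036 ]
2.0 [-0.4  -0.45 -0.12] 0.29 [ 0.584  -0.1865  0.036 ]
2.4 [ 0.07 -0.08  0.09] 0.1 [ 0.5838 -0.1861  0.036 ]
2.
[... 806 characters left out ...]
 -0.1805  0.036 ]
8.8 [0.26 0.23 0.13] -0.12 [ 0.5816 -0.1801  0.036 ]
9.2 [-0.01 -0.12  0.39] 0.11 [ 0.5815 -0.1797  0.036 ]
9.6 [ 0.42 -0.17 -0.08] 0.3 [ 0.5813 -0.1794  0.036 ]
10.0 [ 0.13 -0.33 -0.3 ] 0.35 [ 0.5812 -0.179   0.036 ]
10.4 [-0.09 -0.05  0.27] 0.01 [ 0.581  -0.1786  0.036 ]
10.8 [ 0.28 -0.72 -0.42] 0.78 [ 0.5809 -0.1782  0.036 ]
11.2 [ 0.14 -0.59 -0.12] 0.6 [ 0.5808 -0.178   0.036 ]
11.6 [ 0.78 -2.95 -1.07] 3.04 [ 0.5808 -0.1779  0.0361]
(True, 0.011600000000000001, array([ 0.58078954, -0.17787213,  0.03606944]), np.float64(3.0398543387653687)) [ 0.064786   -0.02568218]
32.3
33.4833 (array([ 0.08190525,  0.06244497, -0.43817437]), array([0.61432998, 0.4967738 , 0.55463488]))
```

```bash
python3 - <<'E'
from workcell import bot
from h import *
bot.line_to(B(.085,-.0257,.26),max_speed=.15)
a=bot.read_camera("scene")
cv2.imwrite("pics/sc3.png",cv2.resize(a["pixels"][180:260,195:295],None,fx=7,fy=7,interpolation=cv2.INTER_CUBIC))
old=cv2.imread("pics/scene0.png"); 
d=np.abs(a["pixels"].astype(int)-old).max(2)
print("diff brush/cup/plate-front",[ (d[r0:r1,c0:c1]>25).sum() for r0,r1,c0,c1 in ((226,256,214,295),(215,233,193,205),(205,230,205,265))],bot.current_clock())
E
```

```text
diff brush/cup/plate-front [np.int64(1), np.int64(0), np.int64(0)] 34.4167
```

View pics/sc3.png

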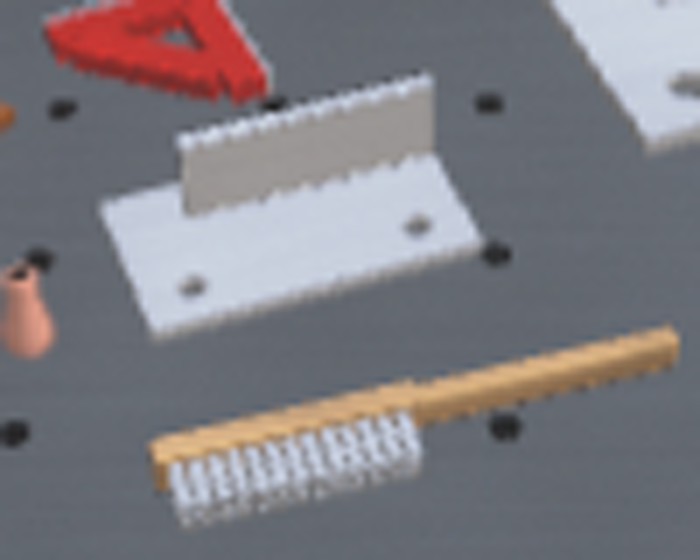

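The bracket, brush, cup and square sit at the same pixels as before: plate corners (102,207), (152,333) and (485,240) in the crop. Handing in.

```bash
python3 - <<'E'
from workcell import bot
print(bot.current_contact_force()); bot.job_done(); print(bot.current_clock())
E
```

```text
[-0.40131551  0.23613028 -0.31077417]
the job is handed in; nothing more can be done
the job is handed in; nothing more can be done
```

I touched the smaller grey bracket three times with the fingers closed, in the order asked, then lifted clear and handed the job in at about 34.4 s.

| Touch | Force | Where contact came | Expected |
|---|---|---|---|
| Top of base plate, wide strip | 5.6 N | z = 8.4 mm | 8 mm |
| Upright's wide-side face | 4.9 N | face at y ≈ -21.9 mm | -21 mm |
| Upright's free end | 3.0 N | TCP at x = 64.8 mm | about 68 mm |

- **Free end:** contact came 3 mm later than I reckoned from an 18 mm half-width of the closed fingers. The fingers may taper there, or my camera fix may be off. Nothing else stood in that path, so I took it as the end face.
- **Camera checks:** plate corners measured from two views came out at 5.5 to 9.2 mm high, against 8 mm. The upright's free-end foot corner lay about 5 mm off the model, roughly one pixel. The spray can's position was poor, with a 7 mm mismatch between views, so I passed it at about 0.3 m height.
- **Last check:** comparing the pictures before and after showed no movement of the base plate's wide strip, the brush or the cup. The upright and the square look the same by eye. The wrist force was within noise, with the fingers about 0.26 m up.

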